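# Screw the lid onto the centrifuge bucket

### The arm

A 6-joint arm with a two-finger parallel gripper is mounted at the origin on a cart in front of the work surface, level with it; the furniture and walls round the work are solid. World frame = base frame: x ahead of the robot, y to its left, z up, the work surface at z = 0. Lengths are in m, angles in rad, forces in N, time in s.
With the tool pointing down it reaches from about 0.35 to 0.775 m from the base axis. Payload 7.3 kg.
Tool frame: the origin (TCP) lies at the very end of the fingers, on their centre line; the grasp point (between the pads) lies 19 mm behind it (robot.hold_point_z is the distance from the TCP to the grasp point, in m); z points along the fingers, y is the direction in which the jaws open and shut (so a half turn about z gives the same grasp; the last joint's range is limited). The gripper opens to 92 mm and grips with 3 to 60 N. Pads are 19 mm wide; open, the fingers measure 130 mm over their backs; the gripper's body (75 mm by 190 mm) begins 47 mm behind the grasp point.
Start: joints at [-1.313, 0.342, 1.524, -0, 1.275, -0.146], TCP at [0.206, -0.483, 0.227] pointing down, gripper open.
Joint ranges: [-2.53, 2.53], [-0.77, 2.02], [0.04, 2.7], [-1, 4.14], [0.28, 2.66], [-3.11, 3.11]. Speed limits (rad/s): [2.57, 2.57, 3.14, 3.14, 3.14, 3.14].

### API

Orientations are given as [roll, pitch, yaw] about the fixed x, y, z axes, in that order (R = Rz(yaw) Ry(pitch) Rx(roll)).
In Python, from cell import monitor, viewer, robot gives the robot as it stands.
- The arm moves only by the tool move_arm, never from a script. Its argument "deltas" is a list of rows, each an object of numbers: "x", "y", "z": the shift along the tool's x, y, z in m; "wx", "wy", "wz": the turn, a rotation vector about the tool's x, y, z in degrees; "hand": the opening, from 0 (shut) to 1 (fully open). In form: [{"x": .., "y": .., "z": .., "wx": .., "wy": .., "wz": .., "hand": ..}, ...]. A call has 1 to 8 rows; each row is the pose to reach, as a shift and turn from the pose commanded when the call began, along the tool's axes at that moment; what a row does not reach only later rows make up. A row lasts 1/8 s, in which the tool goes at most 62.5 mm and 10.7 degrees, less where a joint would pass 70% of its speed; a pose out of reach is approached as far as the arm can. A call with a gripper value outside its range is refused whole. The fingers move at their own pace and stop on an object; "grip_force" is the grip in N (left out, the last holds). Time passes only in rows, so rows that repeat a pose let the fingers close. It gives the time, the measured TCP pose, the force and the opening at its end, in the units of the state.
- monitor.observe(): the state, without advancing time (a new reading comes with each control period).
- viewer.read_camera(name): name is "side" or "top" or "wrist"; returns the picture (400x640x3 uint8, red, green, blue); there is no depth.
- viewer.camera_params(name): a dict with "camera_matrix" (3x3 intrinsics, pixels), "R" (3x3) and "t" (3): a world point X has camera coordinates R X + t. Camera axes: x right, y down, z forward; pixel columns grow to the right and rows downward; lengths in m; the calibration is good to about 2 mm. The wrist camera is an equidistant fisheye: a pixel r from the principal point sees the ray r / f radians off the axis. A picture is of the moment at which its call begins: read the wrist's pose just before it. camera_params takes no time and is no camera call; for the wrist camera it gives the pose at the moment of the call.
- robot.hand_in(): hands the job in, once; it reports no verdict.
The state is a dict: "time": time; "qpos": joint angles; "qvel": joint speeds; "joint_efforts": joint torques, N m; "tool_pos": TCP position; "tool_rot": TCP orientation; "contact_force": force on the tool from outside, world axes, zero at the start; "torque": the same for the moment, N m; "opening": finger opening in m.
Only numpy, scipy, OpenCV 4.12 (cv2) and the standard library are available. Lean on these libraries where they do the work, as an engineer would, in place of code of your own. Each camera call takes 0.05 s, during which the arm holds its last target. There are 200 camera calls.

### The job

Close the centrifuge bucket that is clamped in the bench holder: pick up its blue screw lid, set it level on the threaded neck, find the thread start by feel (turned backward, the lid drops in), and screw it forward until it is fully home. Let go of it, and leave the nearer white bottle, the pipette-tip box and the timer standing where they are.

Things in the scene. Friction and masses are not known exactly. Their poses are not given: they have to be found in the camera images.
- lid_grip (a point): Centre of the knob of the loose screw lid (0.11 to 0.2 kg). The lid is blue, 94 mm in diameter, 59 mm high: a ribbed skirt with flat top, 25 mm high, and on it a light grey hexagonal knob, 44 mm across flats, 34 mm high. This point is 42 mm above the skirt's lower edge, 17 mm below the knob's top. z is the lid's axis, up. Opposite flats face along x and along 60 and 120 degrees from it.
- lid_lug (a point): Middle of one of the three lugs inside the lid's skirt, 41 mm from the axis on the lid's x axis, 39 mm lower than the knob's centre; the others are 120 degrees round. Each is 10 mm wide (14 degrees), 4 mm high (1 to 5 mm above the skirt's lower edge) and reaches in to a radius of 37 mm; skirt inside radius 44 mm. The lid is open below, 21 mm deep inside. It starts upright on the bench.
- neck_rim (a point): Centre of the rim of the bucket's white threaded neck, 100 mm above the bench, fixed. Neck 68 mm in diameter, tapered to 62 mm at the rim. The silver bucket is clamped in a grey and black holder with a 130 x 130 mm base. The axes are the holder's: the bucket stands in it turned by any unknown angle, so they do not tell where the threads start.
- neck_thread (a point): On the neck's axis, 15 mm below the rim. Right-handed, three starts. In every 120 degrees, anticlockwise from above: a 6 degree stop post (top 4 mm below the rim); a ridge 4 mm thick out to 41 mm radius, level for 16 degrees (underside 15 mm below the rim), then climbing over 58 degrees to its high end (underside 8 mm below the rim); an open gap of 40 degrees to the next post.
- thread_top (a point): On the neck's axis, 4 mm below the rim, level with the ridges' high ends. Lid resting on the ridges: knob centre 30 mm (low end) to 37 mm (high end, or on top of a post) above the rim. Turned backward (anticlockwise) lugs climb the ridges and drop through the gaps; forward on top they run against the posts. From on top of a post the first drop backward is only onto a ridge's low end.
- seal_top (a point): Centre of the top of the black spring-loaded seal disc in the mouth, 54 mm in diameter, 5.5 mm above the rim when free. A lid dropped in the gaps rests on it, knob centre 26.5 mm above the rim; pressing takes it to 21 mm (4 N at first, 8 N at the end), but it springs up again if the thread does not hold it.
- thread_home (a point): On the neck's axis, 22 mm above the rim: where the knob's centre is when the lid is fully home. Turned forward (clockwise) after the drop, the lugs run under the ridges, draw the lid down against the spring and stop at the next posts, 74 to 100 degrees on. Turned backward in the gap, they stop at a post within 26 degrees. Friction holds the lid when released.
- bottle_w_mid (a point): Middle of a loose white plastic bottle with a blue cap (the one standing nearer; its like at the wall is fixed), 55 mm in diameter and 106 mm high: a bystander.
- tips_mid (a point): Middle of a loose pipette-tip box with clear lid, 76 x 118 x 68 mm: a bystander.
- clock_mid (a point): Middle of a loose small white bench timer, 68 x 62 x 19 mm: a bystander.
Mind the look-alikes: they are no part of the job. There is more than one size of the part that bears lid_grip; the job needs the largest. Of the things that look like the part that bears neck_rim, the larger one is meant.

How it is judged:
At the end, for the whole second after the job is handed in: The lid is screwed fully home and released: knob centre at most 23.8 mm above the neck's rim (fully home is 22 mm, merely dropped in the gaps is 26.5 mm), within 4 mm of its axis, upright within 3 degrees (z of lid_grip in the frame of neck_rim between 0.018 and 0.0238 m and horizontal distance between lid_grip and neck_rim below 0.004 m and angle between lid_grip's own z axis and vertical below 0.05 rad); the robot touches nothing.
It fails at once if the white bottle is shifted more than 30 mm or tipped (distance of bottle_w_mid from where it was at the start of the episode above 0.03 m or angle between bottle_w_mid's own z axis and vertical above 0.5 rad).
It fails at once if the tip box is shifted more than 30 mm (distance of tips_mid from where it was at the start of the episode above 0.03 m).
It fails at once if the timer is shifted more than 30 mm (distance of clock_mid from where it was at the start of the episode above 0.03 m).
It also fails if it takes over 58 s, if anything falls off the work surface, if the arm or the gripper's body presses on something with over 40 N, if the wrist force passes 120 N, or if a joint passes its speed limit or range.

## Working session

There is one attempt and no reset: what is moved stays moved. The work goes in short steps, Python scripts to look and compute and a tool call to move; the robot and the scene stay as the last step left them, time stands still between calls to the robot, and variables do not carry over. Pictures are saved under pics/ and viewed, about 8 in all and at most 12, crops included, and the job is handed in when it is done.

Besides the shell and the picture viewer there is one more tool, called after ">>>" as name(argument=value, ...), one argument or row to a line, values as JSON. move_arm: Moves the arm, as the interface text tells. Its arguments: {"type":"object","properties":{"deltas":{"type":"array","items":{"type":"object","properties":{"x":{"type":"number"},"y":{"type":"number"},"z":{"type":"number"},"wx":{"type":"number"},"wy":{"type":"number"},"wz":{"type":"number"},"hand":{"type":"number"}}}},"grip_force":{"type":"number"}},"required":["deltas"]}

```bash
ls; mkdir -p pics
cat > h.py <<'E'
import numpy as np, cv2
from cell import monitor, viewer, robot
def shot(n,f):
    p=viewer.camera_params(n); im=np.array(viewer.read_camera(n)); cv2.imwrite(f'pics/{f}.png',im[:,:,::-1]); return im,p
def cast(p,uv,z,fish=False):
    K=np.array(p['camera_matrix']);R=np.array(p['R']);t=np.array(p['t'])
    d=np.linalg.inv(K)@np.array([uv[0],uv[1],1.])
    if fish:
        th=np.hypot(d[0],d[1]); s=np.sin(th)/max(th,1e-9); d=np.array([d[0]*s,d[1]*s,np.cos(th)])
    c=-R.T@t; w=R.T@d; return c+w*(z-c[2])/w[2]
E
python3 - <<'E'
from h import *
for n in ('side','top'):
    im,p=shot(n,n+'0'); print(n,np.round(p['camera_matrix'],1).tolist(),np.round(-np.array(p['R']).T@p['t'],3),np.round(p['R'],2).tolist())
a=cv2.imread('pics/side0.png');b=cv2.imread('pics/top0.png')
print(monitor.observe())
E
```

```text
pics
side [[389.5, 0.0, 319.2], [0.0, 389.5, 201.3], [0.0, 0.0, 1.0]] [0.413 1.186 0.766] [[-0.99, -0.13, -0.02], [-0.06, 0.53, -0.84], [0.12, -0.84, -0.54]]
top [[479.6, 0.0, 313.0], [0.0, 479.6, 198.7], [0.0, 0.0, 1.0]] [0.331 0.191 1.314] [[-0.01, -1.0, 0.02], [-0.99, 0.01, -0.17], [0.17, -0.02, -0.99]]
{'time': 0.1, 'qpos': array([-1.31300034e+00,  3.42648205e-01,  1.52489448e+00,  2.60660409e-05,
        1.27539886e+00, -1.45975253e-01]), 'qvel': array([-1.00146071e-03, -1.47982322e-03, -6.78301666e-07, -2.18248562e-03,
        1.00780422e-03,  2.97474306e-05]), 'joint_efforts': array([ 1.95542663e-03, -4.32005382e+01, -2.44695193e+01,  7.19852443e-02,
        5.26125426e-02, -4.46739375e-05]), 'tool_pos': array([ 0.20621656, -0.48242419,  0.2261264 ]), 'tool_rot': array([-3.14026174e+00, -2.20867584e-04,  4.03763489e-01]), 'contact_force': array([-0.1948271 ,  0.32033822, -0.41768387]), 'torque': array([-0.05967647,  0.02880773,  0.00448204]), 'opening': 0.09196682872744982}
```

View pics/top0.png

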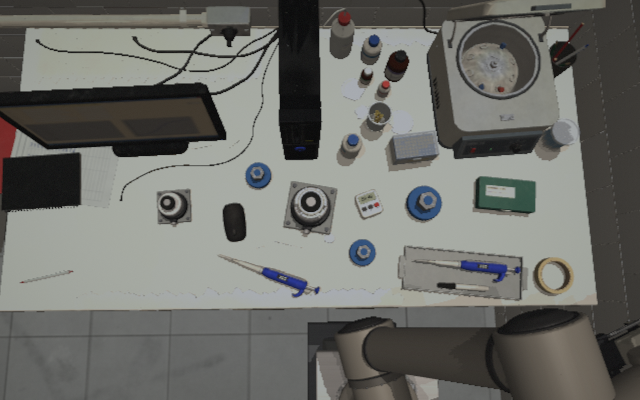

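View pics/side0.png

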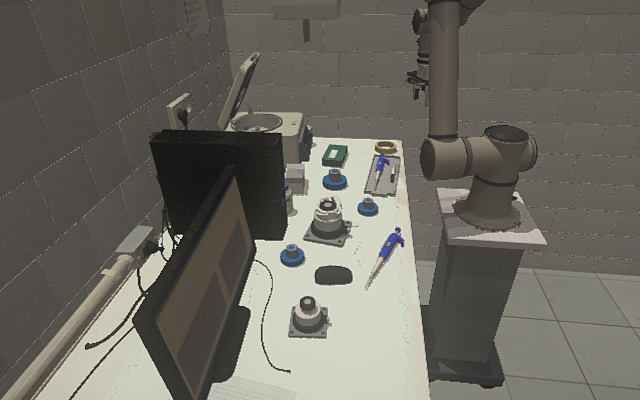

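Top view: three blue lids at (424,203), (258,175) and (362,252); the largest is (424,203). Two holders at (310,208) and (174,206); the larger is (310,208). The timer is at (368,204), the near bottle at (351,145), the tip box at (414,148). I'll measure these now.

```bash
cat > m.py <<'E'
from h import *
im=cv2.imread('pics/top0.png');p=viewer.camera_params('top')
hsv=cv2.cvtColor(im,cv2.COLOR_BGR2HSV)
blue=cv2.inRange(hsv,(95,110,40),(125,255,255))
n,l,s,c=cv2.connectedComponentsWithStats(blue)
for i in range(1,n):
    if s[i,4]>200:
        m=(l==i).astype(np.uint8); ct=max(cv2.findContours(m,0,2)[0],key=cv2.contourArea)
        e=cv2.fitEllipse(cv2.convexHull(ct)); print('blue',s[i],np.round(e[0],1),np.round(e[1],1),cast(p,e[0],.02).round(4), 'w@25mm',np.mean(e[1])/479.6*1.29)
u=cv2.resize(im[160:240,270:460],None,fx=4.2,fy=4.2,interpolation=cv2.INTER_CUBIC)
cv2.imwrite('pics/c1.png',u)
E
python3 m.py
```

```text
blue [246 163  25  25 322] [257.9 175.1] [24.3 24.5] [0.6228 0.3161 0.02  ] w@25mm 0.06564680754492142
blue [407 187  34  33 591] [423.6 202.8] [33.1 33.9] [ 0.5423 -0.139   0.02  ] w@25mm 0.09013206181275636
blue [350 240  25  25 341] [362.  252.3] [24.8 25.3] [0.4086 0.0344 0.02  ] w@25mm 0.06743428758823246
blue [461 261  46  21 387] [484.  268.8] [23.9 46.2] [ 0.3615 -0.2933  0.02  ] w@25mm 0.09427692872270929
blue [262 268  45  29 359] [284.1 279.8] [29.5 46. ] [0.3376 0.2436 0.02  ] w@25mm 0.10156737994511393
```

View pics/c1.png

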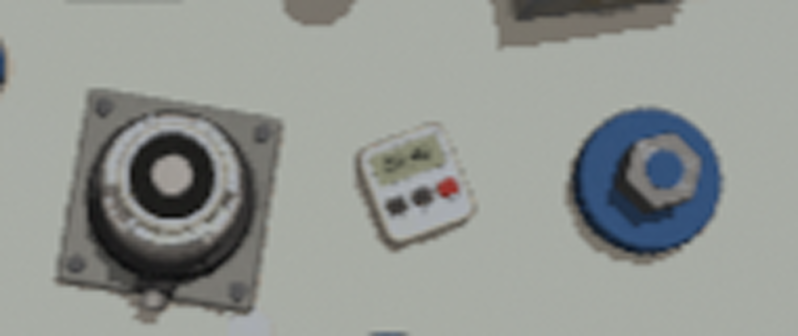

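The crop shows the big lid with its hex knob at crop (664,170), the bucket with white neck and black seal (the pale disc at its centre) at (173,174), and the timer between them at (415,185).

```bash
cat >> h.py <<'E'
from scipy.spatial.transform import Rotation as Rn
def delta(target,yaw=None):
    """tool-frame shift to world target; turn wz deg to reach tool yaw"""
    s=monitor.observe(); R=Rn.from_euler('xyz',s['tool_rot'])
    d=R.inv().apply(np.array(target)-s['tool_pos']); print('delta mm',(d*1000).round(1),'rpy deg',np.degrees(s['tool_rot']).round(2),'pos',s['tool_pos'].round(4),'t',s['time'])
    if yaw is not None:
        w=(R.inv()*Rn.from_euler('xyz',[np.pi,0,yaw])).as_rotvec(degrees=True); print('turn',w.round(2))
E
python3 - <<'E'
from h import *
p=viewer.camera_params('top')
print('knob',cast(p,(270+663/4.2,160+170/4.2),.059),'seal',cast(p,(270+172.5/4.2,160+174/4.2),.1055))
w=viewer.camera_params('wrist'); s=monitor.observe(); R=Rn.from_euler('xyz',s['tool_rot']).as_matrix()
print('cam in tool',R.T@(-np.array(w['R']).T@w['t']-s['tool_pos']),(w['R']@R).round(2),w['camera_matrix'])
delta([.50,-.139,.26])
delta([.542,-.139,.26],0)
E
```

```text
knob [ 0.5422139  -0.14075334  0.059     ] seal [0.53395062 0.17149413 0.1055    ]
cam in tool [ 0.07375684  0.00092142 -0.15881566] [[-0.    1.    0.  ]
 [-0.96 -0.   -0.27]
 [-0.27 -0.    0.96]] [[309.70691629   0.         312.06142892]
 [  0.         309.70691629 202.7339536 ]
 [  0.           0.           1.        ]]
delta mm [ 405.1 -200.4  -33.5] rpy deg [-1.7992e+02 -1.0000e-02  2.3130e+01] pos [ 0.2062 -0.4824  0.2261] t 0.1
delta mm [ 443.7 -183.9  -33.5] rpy deg [-1.7992e+02 -1.0000e-02  2.3130e+01] pos [ 0.2062 -0.4824  0.2261] t 0.1
turn [-0.08  0.   23.13]
```

>>> move_arm(
  deltas=[
    {"x": 0.055,"y": -0.027,"z": -0.02},
    {"x": 0.11,"y": -0.054,"z": -0.034},
    {"x": 0.165,"y": -0.081,"z": -0.034},
    {"x": 0.22,"y": -0.108,"z": -0.034},
    {"x": 0.275,"y": -0.135,"z": -0.034},
    {"x": 0.33,"y": -0.162,"z": -0.034},
    {"x": 0.38,"y": -0.19,"z": -0.034},
    {"x": 0.405,"y": -0.2,"z": -0.034},
  ],
)

```text
schema error: expected keys x, y, z, wx, wy, wz, hand
```

>>> move_arm(
  deltas=[
    {"x": 0},
    {"x": 0},
  ],
)

```text
schema error: expected keys x, y, z, wx, wy, wz, hand
```

Run:
```python
from h import *
delta([.542,-.139,.2])
im,p=shot('wrist','w1')
cv2.imwrite('pics/w1b.png',im[:,:,::-1])
import pickle;pickle.dump(p,open('w1.pkl','wb'))
```

```text
delta mm [ 443.7 -183.9   26.5] rpy deg [-1.7992e+02 -1.0000e-02  2.3130e+01] pos [ 0.2062 -0.4824  0.2261] t 0.1
```

View pics/w1.png

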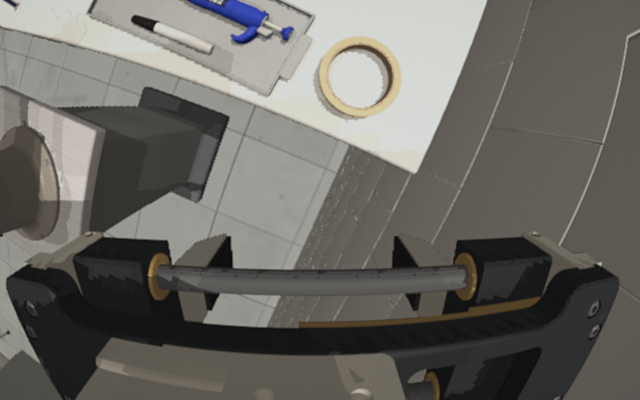

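The move was refused because every key is required, so this view is from the start pose: tray and tape roll only. I'll repeat the move with full rows.

>>> move_arm(
  deltas=[
    {"x": 0.055,"y": -0.027,"z": -0.02,"wx": 0,"wy": 0,"wz": 0,"hand": 1},
    {"x": 0.11,"y": -0.054,"z": -0.034,"wx": 0,"wy": 0,"wz": 0,"hand": 1},
    {"x": 0.165,"y": -0.081,"z": -0.034,"wx": 0,"wy": 0,"wz": 0,"hand": 1},
    {"x": 0.22,"y": -0.108,"z": -0.034,"wx": 0,"wy": 0,"wz": 0,"hand": 1},
    {"x": 0.275,"y": -0.135,"z": -0.034,"wx": 0,"wy": 0,"wz": 0,"hand": 1},
    {"x": 0.33,"y": -0.162,"z": -0.034,"wx": 0,"wy": 0,"wz": 0,"hand": 1},
    {"x": 0.38,"y": -0.19,"z": -0.034,"wx": 0,"wy": 0,"wz": 0,"hand": 1},
    {"x": 0.405,"y": -0.2,"z": -0.034,"wx": 0,"wy": 0,"wz": 0,"hand": 1},
  ],
)

```text
time: 1.15
tool_pos: [0.5013, -0.137, 0.2604]
tool_rot: [-3.141, 0.0, 0.407]
contact_force: [0.6, -1.1, 0.3]
opening: 0.092
```

>>> move_arm(
  deltas=[
    {"x": 0,"y": 0,"z": 0,"wx": 0,"wy": 0,"wz": 0,"hand": 1},
    {"x": 0,"y": 0,"z": 0,"wx": 0,"wy": 0,"wz": 0,"hand": 1},
  ],
)

```text
time: 1.4
tool_pos: [0.4996, -0.1403, 0.2605]
tool_rot: [-3.141, 0.001, 0.404]
contact_force: [0.9, -0.9, 0.3]
opening: 0.0917
```

Run:
```python
from h import *
delta([.542,-.139,.2])
im,p=shot('wrist','w2')
import pickle;pickle.dump(p,open('w2.pkl','wb'))
```

```text
delta mm [39.6 15.5 60.4] rpy deg [-1.7999e+02  5.0000e-02  2.3130e+01] pos [ 0.4996 -0.1403  0.2605] t 1.4
```

View pics/w2.png

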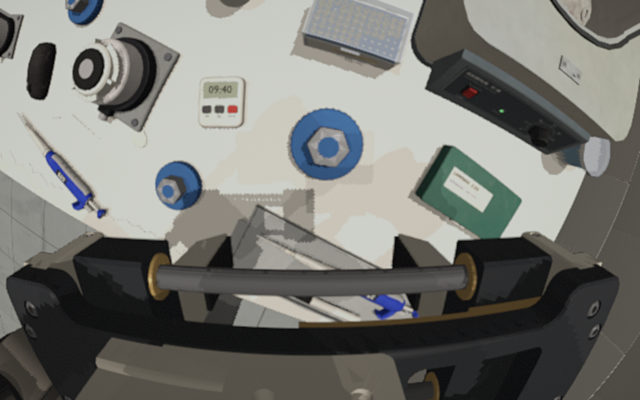

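The wrist view shows the lid at (328,146), the timer at (220,100), the tip box at (357,30), and the neck with the seal's pale centre at (88,69). Next I measure the hex outline and the seal.

```bash
cat > m2.py <<'E'
from h import *
import pickle
p=pickle.load(open('w2.pkl','rb')); im=cv2.imread('pics/w2.png'); hsv=cv2.cvtColor(im,cv2.COLOR_BGR2HSV)
x0,y0,x1,y1=285,100,370,188
blue=cv2.inRange(hsv,(95,110,40),(125,255,255)); roi=np.zeros_like(blue);roi[y0:y1,x0:x1]=blue[y0:y1,x0:x1]
cs,h=cv2.findContours(roi,cv2.RETR_CCOMP,cv2.CHAIN_APPROX_NONE)
def plane(c,z): return np.array([cast(p,q,z,True)[:2] for q in c.reshape(-1,2)])
for c,hh in zip(cs,h[0]):
    if cv2.contourArea(c)<60: continue
    ctr,r=cv2.minEnclosingCircle(c); print('area',cv2.contourArea(c),np.round(ctr,1),'hole' if hh[3]>=0 else 'outer')
    for z in (.025,.059):
        P=plane(c,z).astype(np.float32); cc,rr=cv2.minEnclosingCircle((P*1000)); print('  z',z,np.round(cc,1),round(rr,1))
        e=cv2.fitEllipse(P*1000); print('   ell',np.round(e,1) if 0 else [np.round(v,1) for v in e])
    if hh[3]>=0:
        P=plane(c,.059)*1000; ct=P.mean(0); a=np.arctan2(*(P-ct).T[::-1]); r=np.hypot(*(P-ct).T)
        for k in range(-180,180,15):
            m=(np.degrees(a)>=k)&(np.degrees(a)<k+15); print(k+7,r[m].mean().round(1),end='; ')
        print('\n hex6 vertex angle mod60',np.degrees(np.angle(np.sum((r-r.mean())*np.exp(6j*a))))/6)
# seal: dark annulus pale centre
g=hsv[...,2]; sub=im[30:115,55:140]
cv2.imwrite('pics/c2.png',np.hstack([cv2.resize(im[95:190,280:375],None,fx=4,fy=4,interpolation=cv2.INTER_CUBIC),cv2.resize(im[25:120,50:145],None,fx=4,fy=4,interpolation=cv2.INTER_CUBIC)]))
E
python3 m2.py
```

```text
area 273.0 [328. 147.] outer
  z 0.025 [ 540.6 -145.4] 12.8
   ell [array([ 540.5, -145.4]), array([23.6, 24.4]), np.float64(69.1)]
  z 0.059 [ 542.9 -142.6] 11.7
   ell [array([ 542.9, -142.6]), array([21.5, 22.3]), np.float64(69.1)]
area 3813.5 [326.2 143.4] outer
  z 0.025 [ 543.4 -142. ] 45.6
   ell [array([ 543.2, -142.1]), array([89.2, 89.7]), np.float64(49.1)]
  z 0.059 [ 545.5 -139.5] 41.7
   ell [array([ 545.4, -139.5]), array([81.5, 82. ]), np.float64(49.1)]
area 1378.5 [327.9 146.6] hole
  z 0.025 [ 540.7 -145.2] 28.9
   ell [array([ 540.8, -145.2]), array([53.8, 54.2]), np.float64(2.5)]
  z 0.059 [ 543.  -142.4] 26.5
   ell [array([ 543.1, -142.4]), array([49.2, 49.5]), np.float64(2.5)]
-173 24.1; -158 24.4; -143 25.8; -128 25.1; -113 24.0; -98 24.1; -83 25.9; -68 25.3; -53 23.5; -38 23.9; -23 25.5; -8 24.8; 7 23.2; 22 23.5; 37 24.8; 52 25.0; 67 23.4; 82 23.9; 97 25.4; 112 25.3; 127 23.8; 142 23.7; 157 25.3; 172 25.7; 
 hex6 vertex angle mod60 -16.293161077998118
```

View pics/c2.png

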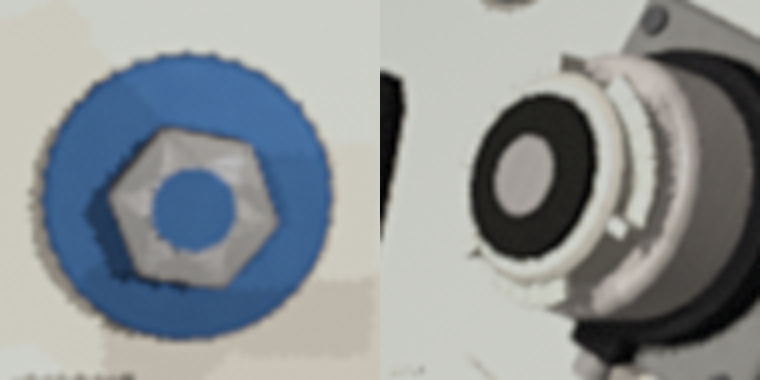

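The crop shows a clean hexagon on the large lid and the black seal centred near wrist pixel (87,69), with the white ridges on the neck. The lid centre from the skirt and from the knob agree within 1 mm, at (0.543,-0.142).

```bash
cat > m3.py <<'E'
from h import *
import pickle
p=pickle.load(open('w2.pkl','rb'))
V=np.array([cast(p,(280+a/4,95+b/4),.059,True)[:2] for a,b in [(170,127),(250,145),(278,218),(223,287),(138,275),(108,195)]])
c=V.mean(0);d=V-c;print('hex centre',c.round(4),'R mm',(np.hypot(*d.T)*1e3).round(1),'(25.4 expected) ang mod60',(np.degrees(np.arctan2(d[:,1],d[:,0]))%60).round(1))
def seal(im,p,box,fish):
    x0,y0,x1,y1=box; g=cv2.cvtColor(im,cv2.COLOR_BGR2GRAY)[y0:y1,x0:x1]
    m=(g<75).astype(np.uint8); n,l,s,cc=cv2.connectedComponentsWithStats(m)
    for i in range(1,n):
        if s[i,4]>60:
            ct=max(cv2.findContours((l==i).astype(np.uint8),0,1)[0],key=cv2.contourArea)
            P=np.array([cast(p,(q[0]+x0,q[1]+y0),.1055,fish)[:2] for q in ct.reshape(-1,2)]).astype(np.float32)*1000
            e=cv2.fitEllipse(P); print('dark',s[i],[np.round(v,1) for v in e])
seal(cv2.imread('pics/w2.png'),p,(65,40,110,95),True)
seal(cv2.imread('pics/top0.png'),viewer.camera_params('top'),(296,188,326,215),False)
pt=viewer.camera_params('top')
print('tower foot',cast(pt,(284,158),0),cast(pt,(317,158),0),'top@.35',cast(pt,(284,120),.35))
print(monitor.observe()['qpos'].round(3)); delta([.543,-.1422,.06],np.radians(c[0]*0+43.7))
E
python3 m3.py
```

```text
hex centre [ 0.5433 -0.1433] R mm [24.7 24.5 24.6 24.9 25.8 25.5] (25.4 expected) ang mod60 [40.2 42.5 46.8 43.2 43.4 44.7]
dark [  8   9  31  41 733] [array([534.3, 168.7]), array([50.1, 52.3]), np.float64(12.1)]
dark [  5   4  20  20 240] [array([533.5, 173.3]), array([49. , 50.2]), np.float64(78.7)]
tower foot [0.67633134 0.24500258 0.        ] [0.67586305 0.15191734 0.        ] top@.35 [0.66655154 0.23062944 0.35      ]
[-0.422  0.306  1.481 -0.     1.355  0.746]
delta mm [ 39.6  18.6 200.6] rpy deg [-1.800e+02  4.000e-02  2.308e+01] pos [ 0.4994 -0.1406  0.2606] t 1.45
turn [-1.000e-02  4.000e-02 -2.062e+01]
```

>>> move_arm(
  deltas=[
    {"x": 0.02,"y": 0.01,"z": 0.05,"wx": 0,"wy": 0,"wz": -10,"hand": 1},
    {"x": 0.04,"y": 0.0185,"z": 0.1,"wx": 0,"wy": 0,"wz": -20.5,"hand": 1},
    {"x": 0.04,"y": 0.0185,"z": 0.15,"wx": 0,"wy": 0,"wz": -20.5,"hand": 1},
    {"x": 0.04,"y": 0.0185,"z": 0.19,"wx": 0,"wy": 0,"wz": -20.5,"hand": 1},
    {"x": 0.04,"y": 0.0185,"z": 0.19,"wx": 0,"wy": 0,"wz": -20.5,"hand": 1},
  ],
)

```text
time: 2.08
tool_pos: [0.5416, -0.1415, 0.0682]
tool_rot: [-3.136, 0.003, 0.76]
contact_force: [-0.3, -0.0, 2.0]
opening: 0.0918
```

Run:
```python
from h import *
delta([.543,-.1425,.028],np.radians(43.5))
```

```text
delta mm [ 0.4  2.  40.2] rpy deg [-1.7965e+02  1.7000e-01  4.3530e+01] pos [ 0.5416 -0.1415  0.0682] t 2.075
turn [-0.35  0.17  0.03]
```

>>> move_arm(
  deltas=[
    {"x": 0,"y": 0,"z": 0.02,"wx": 0,"wy": 0,"wz": 0,"hand": 1},
    {"x": 0,"y": 0,"z": 0.04,"wx": 0,"wy": 0,"wz": 0,"hand": 1},
    {"x": 0,"y": 0,"z": 0.042,"wx": 0,"wy": 0,"wz": 0,"hand": 1},
    {"x": 0,"y": 0,"z": 0.042,"wx": 0,"wy": 0,"wz": 0,"hand": 0.7},
    {"x": 0,"y": 0,"z": 0.042,"wx": 0,"wy": 0,"wz": 0,"hand": 0.45},
    {"x": 0,"y": 0,"z": 0.042,"wx": 0,"wy": 0,"wz": 0,"hand": 0.2},
    {"x": 0,"y": 0,"z": 0.042,"wx": 0,"wy": 0,"wz": 0,"hand": 0.2},
    {"x": 0,"y": 0,"z": 0.042,"wx": 0,"wy": 0,"wz": 0,"hand": 0.2},
  ],
  grip_force=30,
)

```text
time: 3.08
tool_pos: [0.5442, -0.141, 0.0288]
tool_rot: [3.141, 0.0, 0.762]
contact_force: [-0.4, 0.3, -0.1]
opening: 0.0467
```

>>> move_arm(
  deltas=[
    {"x": 0,"y": 0,"z": 0,"wx": 0,"wy": 0,"wz": 0,"hand": 0.2},
    {"x": 0,"y": 0,"z": 0,"wx": 0,"wy": 0,"wz": 0,"hand": 0.2},
  ],
)

```text
time: 3.32
tool_pos: [0.5442, -0.141, 0.0288]
tool_rot: [3.142, 0.0, 0.762]
contact_force: [-1.1, -0.7, 0.7]
opening: 0.0438
```

Run:
```python
from h import *
delta([.455,.095,.235],np.radians(43.5))
```

```text
delta mm [  98.3 -232.4 -206.2] rpy deg [180.     0.    43.64] pos [ 0.5442 -0.141   0.0288] t 3.325
turn [0.   0.   0.14]
```

>>> move_arm(
  deltas=[
    {"x": 0,"y": 0,"z": -0.03,"wx": 0,"wy": 0,"wz": 0,"hand": 0.2},
    {"x": 0,"y": 0,"z": -0.08,"wx": 0,"wy": 0,"wz": 0,"hand": 0.2},
    {"x": 0.01,"y": -0.02,"z": -0.13,"wx": 0,"wy": 0,"wz": 0,"hand": 0.2},
    {"x": 0.025,"y": -0.06,"z": -0.17,"wx": 0,"wy": 0,"wz": 0,"hand": 0.2},
    {"x": 0.045,"y": -0.11,"z": -0.2,"wx": 0,"wy": 0,"wz": 0,"hand": 0.2},
    {"x": 0.065,"y": -0.16,"z": -0.206,"wx": 0,"wy": 0,"wz": 0,"hand": 0.2},
    {"x": 0.085,"y": -0.205,"z": -0.206,"wx": 0,"wy": 0,"wz": 0,"hand": 0.2},
    {"x": 0.098,"y": -0.232,"z": -0.206,"wx": 0,"wy": 0,"wz": 0,"hand": 0.2},
  ],
)

```text
time: 4.32
tool_pos: [0.4538, 0.0964, 0.2348]
tool_rot: [-3.141, 0.0, 0.763]
contact_force: [0.6, 0.3, -2.1]
opening: 0.0436
```

>>> move_arm(
  deltas=[
    {"x": 0,"y": 0,"z": 0,"wx": 0,"wy": 0,"wz": 0,"hand": 0.2},
    {"x": 0,"y": 0,"z": 0,"wx": 0,"wy": 0,"wz": 0,"hand": 0.2},
  ],
)

```text
time: 4.58
tool_pos: [0.4552, 0.0941, 0.2346]
tool_rot: [3.141, 0.0, 0.762]
contact_force: [0.3, 0.0, -1.0]
opening: 0.0436
```

Run:
```python
from h import *
s=monitor.observe();print(s['tool_pos'],s['tool_rot'],s['contact_force'],s['opening'])
im,p=shot('wrist','w3')
import pickle;pickle.dump(p,open('w3.pkl','wb'))
```

```text
[0.45519103 0.09406895 0.2345713 ] [3.14124809e+00 4.01319861e-04 7.61834133e-01] [ 0.31037418  0.04146386 -1.01093795] 0.043613787393616696
```

View pics/w3.png

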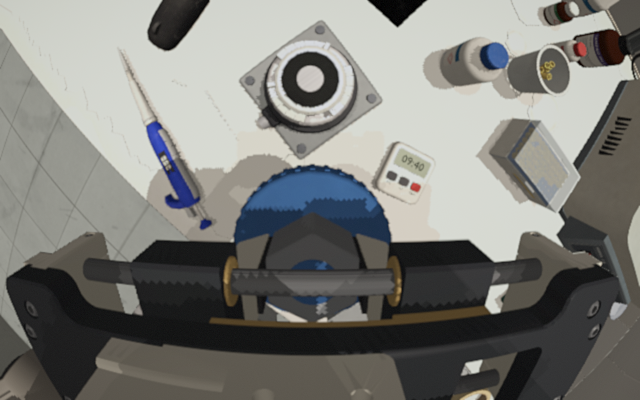

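Lid held level in the jaws; the neck with its seal is at (310,79) and the timer at (407,172), untouched. Measuring the seal and the lid's offset in the hand.

```bash
cat > m4.py <<'E'
from h import *
from scipy.optimize import least_squares
import pickle
p=pickle.load(open('w3.pkl','rb')); im=cv2.imread('pics/w3.png')
g=cv2.cvtColor(im,cv2.COLOR_BGR2GRAY); x0,y0,x1,y1=278,45,345,115
m=(g[y0:y1,x0:x1]<70).astype(np.uint8); n,l,s,cc=cv2.connectedComponentsWithStats(m)
i=1+np.argmax(s[1:,4]); ct=max(cv2.findContours((l==i).astype(np.uint8),0,1)[0],key=cv2.contourArea)
P=np.array([cast(p,(q[0]+x0,q[1]+y0),.1055,True)[:2] for q in ct.reshape(-1,2)],dtype=np.float32)*1000
print(s[i],[np.round(v,1) for v in cv2.fitEllipse(P)])
hsv=cv2.cvtColor(im,cv2.COLOR_BGR2HSV); b=cv2.inRange(hsv,(95,110,25),(125,255,255))
tp=np.array([.45519,.09407,.23457])
E=[(u,np.where(b[150:240,u])[0].min()+150) for u in range(246,382,4)]
R=Rn.from_euler('xyz',[3.14125,.0004,.7618])
for z in (tp[2]-.0288,tp[2]-.004):
    Q=np.array([R.inv().apply(cast(p,q,z,True)-tp)[:2] for q in E])*1000
    f=least_squares(lambda c:np.hypot(Q[:,0]-c[0],Q[:,1]-c[1])-47,[0,0]); print('lid in tool',f.x.round(1),'rms',np.sqrt(np.mean(f.fun**2)).round(2))
E
python3 m4.py
```

```text
[   4    7   56   55 1732] [array([533.6, 170.6]), array([50. , 50.3]), np.float64(80.6)]
lid in tool [-3.2  0.8] rms 0.58
lid in tool [-0.1  0.8] rms 0.74
```

Run:
```python
from h import *
delta([.535,.172,.135])
```

```text
delta mm [111.7  -1.7  99.5] rpy deg [1.7999e+02 2.0000e-02 4.3600e+01] pos [0.4553 0.0938 0.2345] t 4.625
```

>>> move_arm(
  deltas=[
    {"x": 0.05,"y": -0.001,"z": 0.01,"wx": 0,"wy": 0,"wz": 0,"hand": 0.2},
    {"x": 0.09,"y": -0.0015,"z": 0.03,"wx": 0,"wy": 0,"wz": 0,"hand": 0.2},
    {"x": 0.1115,"y": -0.0015,"z": 0.06,"wx": 0,"wy": 0,"wz": 0,"hand": 0.2},
    {"x": 0.1115,"y": -0.0015,"z": 0.09,"wx": 0,"wy": 0,"wz": 0,"hand": 0.2},
    {"x": 0.1115,"y": -0.0015,"z": 0.098,"wx": 0,"wy": 0,"wz": 0,"hand": 0.2},
    {"x": 0.1115,"y": -0.0015,"z": 0.098,"wx": 0,"wy": 0,"wz": 0,"hand": 0.2},
  ],
)

```text
time: 5.38
tool_pos: [0.535, 0.1717, 0.1367]
tool_rot: [-3.141, 0.0, 0.76]
contact_force: [0.3, 0.3, -0.9]
opening: 0.0439
```

Run:
```python
from h import *
delta([.535,.172,.125]); print(monitor.observe()['contact_force'],monitor.observe()['qpos'])
```

```text
delta mm [ 0.2 -0.2 11.7] rpy deg [-1.7999e+02  3.0000e-02  4.3560e+01] pos [0.535  0.1717 0.1367] t 5.375
[ 0.33149878  0.32417061 -0.90234562] [ 1.74266324e-01  4.93424141e-01  1.54900272e+00 -1.96785473e-04
  1.09963215e+00  9.84804310e-01]
```

>>> move_arm(
  deltas=[
    {"x": 0,"y": 0,"z": 0.008,"wx": 0,"wy": 0,"wz": 0,"hand": 0.2},
    {"x": 0,"y": 0,"z": 0.012,"wx": 0,"wy": 0,"wz": 0,"hand": 0.2},
    {"x": 0,"y": 0,"z": 0.012,"wx": 0,"wy": 0,"wz": 0,"hand": 0.2},
  ],
)

```text
time: 5.75
tool_pos: [0.5346, 0.1724, 0.1248]
tool_rot: [3.142, 0.0, 0.762]
contact_force: [-0.4, 0.2, -2.0]
opening: 0.0439
```

>>> move_arm(
  deltas=[
    {"x": 0,"y": 0,"z": 0.003,"wx": 0,"wy": 0,"wz": 0,"hand": 0.2},
    {"x": 0,"y": 0,"z": 0.003,"wx": 0,"wy": 0,"wz": 0,"hand": 0.2},
  ],
)

```text
time: 6.0
tool_pos: [0.5349, 0.1726, 0.1219]
tool_rot: [3.141, -0.001, 0.762]
contact_force: [1.0, 0.1, -0.0]
opening: 0.044
```

>>> move_arm(
  deltas=[
    {"x": 0,"y": 0,"z": 0.002,"wx": 0,"wy": 0,"wz": 0,"hand": 0.2},
    {"x": 0,"y": 0,"z": 0.002,"wx": 0,"wy": 0,"wz": 0,"hand": 0.2},
  ],
)

```text
time: 6.25
tool_pos: [0.5351, 0.1727, 0.1214]
tool_rot: [3.14, -0.001, 0.762]
contact_force: [-2.4, -0.6, 10.5]
opening: 0.0438
```

>>> move_arm(
  deltas=[
    {"x": 0,"y": 0,"z": 0.002,"wx": 0,"wy": 0,"wz": 0,"hand": 0.2},
    {"x": 0,"y": 0,"z": 0.002,"wx": 0,"wy": 0,"wz": 0,"hand": 0.2},
  ],
)

```text
time: 6.5
tool_pos: [0.5353, 0.1728, 0.1212]
tool_rot: [3.14, -0.003, 0.762]
contact_force: [-7.3, -0.4, 22.9]
opening: 0.0438
```

>>> move_arm(
  deltas=[
    {"x": 0,"y": 0,"z": -0.003,"wx": 0,"wy": 0,"wz": 0,"hand": 0.2},
    {"x": 0,"y": -0.0002,"z": -0.0035,"wx": 0,"wy": 0,"wz": -5,"hand": 0.2},
    {"x": 0,"y": -0.0004,"z": -0.004,"wx": 0,"wy": 0,"wz": -10,"hand": 0.2},
    {"x": 0,"y": -0.0004,"z": -0.004,"wx": 0,"wy": 0,"wz": -10,"hand": 0.2},
  ],
)

```text
time: 7.0
tool_pos: [0.5352, 0.173, 0.1227]
tool_rot: [3.14, -0.002, 0.937]
contact_force: [-0.1, -0.9, 5.3]
opening: 0.0433
```

>>> move_arm(
  deltas=[
    {"x": 0,"y": -0.0002,"z": -0.0005,"wx": 0,"wy": 0,"wz": -5,"hand": 0.2},
    {"x": 0,"y": -0.0004,"z": -0.001,"wx": 0,"wy": 0,"wz": -10,"hand": 0.2},
    {"x": 0,"y": -0.0004,"z": -0.001,"wx": 0,"wy": 0,"wz": -10,"hand": 0.2},
  ],
)

```text
time: 7.38
tool_pos: [0.5346, 0.1732, 0.1233]
tool_rot: [3.14, -0.001, 1.11]
contact_force: [-0.1, -0.4, 5.3]
opening: 0.0439
```

>>> move_arm(
  deltas=[
    {"x": 0,"y": -0.0002,"z": 0,"wx": 0,"wy": 0,"wz": -5,"hand": 0.2},
    {"x": 0,"y": -0.0004,"z": 0,"wx": 0,"wy": 0,"wz": -10,"hand": 0.2},
    {"x": 0,"y": -0.0004,"z": 0,"wx": 0,"wy": 0,"wz": -10,"hand": 0.2},
  ],
)

```text
time: 7.75
tool_pos: [0.5335, 0.1732, 0.1223]
tool_rot: [-3.141, 0.0, 1.283]
contact_force: [1.1, -0.1, -0.7]
opening: 0.0438
```

>>> move_arm(
  deltas=[
    {"x": 0,"y": -0.0002,"z": 0,"wx": 0,"wy": 0,"wz": -5,"hand": 0.2},
    {"x": 0,"y": -0.0004,"z": 0,"wx": 0,"wy": 0,"wz": -10,"hand": 0.2},
    {"x": 0,"y": -0.0004,"z": 0,"wx": 0,"wy": 0,"wz": -10,"hand": 0.2},
  ],
)

```text
time: 8.12
tool_pos: [0.5329, 0.1732, 0.1221]
tool_rot: [-3.14, 0.001, 1.457]
contact_force: [0.0, -0.5, -1.2]
opening: 0.0441
```

The force fell to zero between yaw 64° and 73°, so the lugs have reached the gap. Lowering onto the seal.

>>> move_arm(
  deltas=[
    {"x": 0,"y": 0.0002,"z": 0.003,"wx": 0,"wy": 0,"wz": 4,"hand": 0.2},
    {"x": 0,"y": 0.0002,"z": 0.006,"wx": 0,"wy": 0,"wz": 4,"hand": 0.2},
    {"x": 0,"y": 0.0002,"z": 0.009,"wx": 0,"wy": 0,"wz": 4,"hand": 0.2},
    {"x": 0,"y": 0.0002,"z": 0.009,"wx": 0,"wy": 0,"wz": 4,"hand": 0.2},
  ],
)

```text
time: 8.62
tool_pos: [0.5335, 0.1733, 0.1135]
tool_rot: [-3.141, 0.0, 1.39]
contact_force: [0.7, -0.2, -0.8]
opening: 0.0434
```

>>> move_arm(
  deltas=[
    {"x": 0,"y": 0.0003,"z": 0.0005,"wx": 0,"wy": 0,"wz": 8,"hand": 0.2},
    {"x": -0.0001,"y": 0.0006,"z": 0.001,"wx": 0,"wy": 0,"wz": 16,"hand": 0.2},
    {"x": -0.0002,"y": 0.0008,"z": 0.0015,"wx": 0,"wy": 0,"wz": 24,"hand": 0.2},
    {"x": -0.0003,"y": 0.0011,"z": 0.002,"wx": 0,"wy": 0,"wz": 32,"hand": 0.2},
    {"x": -0.0003,"y": 0.0011,"z": 0.002,"wx": 0,"wy": 0,"wz": 32,"hand": 0.2},
  ],
  grip_force=40,
)

```text
time: 9.25
tool_pos: [0.5351, 0.173, 0.1124]
tool_rot: [3.141, -0.001, 0.833]
contact_force: [0.2, -0.2, 3.2]
opening: 0.0438
```

Run:
```python
from h import *
s=monitor.observe();print(s['torque'],s['contact_force'],s['tool_pos'])
```

```text
[ 0.07334662 -0.06815386 -0.0567521 ] [ 0.22133085 -0.18312243  3.21451501] [0.5350788  0.17296828 0.11237627]
```

>>> move_arm(
  deltas=[
    {"x": 0,"y": 0.0003,"z": 0.0008,"wx": 0,"wy": 0,"wz": 8,"hand": 0.2},
    {"x": -0.0001,"y": 0.0006,"z": 0.0016,"wx": 0,"wy": 0,"wz": 16,"hand": 0.2},
    {"x": -0.0002,"y": 0.0008,"z": 0.0024,"wx": 0,"wy": 0,"wz": 24,"hand": 0.2},
    {"x": -0.0003,"y": 0.0011,"z": 0.003,"wx": 0,"wy": 0,"wz": 32,"hand": 0.2},
    {"x": -0.0003,"y": 0.0011,"z": 0.003,"wx": 0,"wy": 0,"wz": 32,"hand": 0.2},
  ],
)

```text
time: 9.88
tool_pos: [0.5355, 0.1718, 0.109]
tool_rot: [3.141, -0.001, 0.276]
contact_force: [-0.4, -0.7, 2.5]
opening: 0.0438
```

Run:
```python
from h import *
s=monitor.observe();print(s['torque'],s['contact_force'],s['tool_pos'],s['tool_rot'])
```

```text
[-0.0392699  -0.09806565 -0.09822101] [-0.37099189 -0.67370536  2.49545507] [0.5355233  0.17182685 0.10899411] [ 3.14130918e+00 -8.41933447e-04  2.76402181e-01]
```

>>> move_arm(
  deltas=[
    {"x": 0,"y": 0.0002,"z": 0,"wx": 0,"wy": 0,"wz": 6,"hand": 0.2},
    {"x": 0,"y": 0.0004,"z": 0,"wx": 0,"wy": 0,"wz": 12,"hand": 0.2},
    {"x": 0,"y": 0.0004,"z": 0,"wx": 0,"wy": 0,"wz": 12,"hand": 0.2},
  ],
)

```text
time: 10.25
tool_pos: [0.5355, 0.1714, 0.1087]
tool_rot: [3.141, -0.0, 0.068]
contact_force: [0.7, -1.0, 1.0]
opening: 0.0437
```

Run:
```python
from h import *
s=monitor.observe();print(s['torque'],s['contact_force'],s['tool_pos'],s['tool_rot'])
```

```text
[-0.12039397 -0.18581519 -0.09671841] [ 0.71383812 -1.03150892  0.95051901] [0.53545271 0.17141101 0.10873017] [ 3.14146352e+00 -3.60977210e-04  6.78859134e-02]
```

>>> move_arm(
  deltas=[
    {"x": 0,"y": 0.0002,"z": 0,"wx": 0,"wy": 0,"wz": 6,"hand": 0.2},
    {"x": 0,"y": 0.0003,"z": 0,"wx": 0,"wy": 0,"wz": 9,"hand": 0.2},
    {"x": 0,"y": 0.0003,"z": 0,"wx": 0,"wy": 0,"wz": 9,"hand": 0.2},
  ],
)

```text
time: 10.62
tool_pos: [0.5362, 0.1712, 0.1088]
tool_rot: [3.141, -0.002, -0.086]
contact_force: [4.6, -0.3, -1.4]
opening: 0.0441
```

Run:
```python
from h import *
s=monitor.observe();print(s['torque'],s['contact_force'],s['tool_pos'],s['tool_rot'])
```

```text
[ 0.17422687 -0.75867028  1.58538576] [ 4.55142998 -0.29323247 -1.41994359] [0.53620564 0.17123939 0.1087896 ] [ 3.14118699e+00 -2.21814539e-03 -8.64780510e-02]
```

The wrist torque jumped to 1.6 N m after about 85° forward, with the knob about 22 mm above the rim, so the lugs are at the stop. Releasing and lifting.

>>> move_arm(
  deltas=[
    {"x": 0,"y": 0,"z": 0,"wx": 0,"wy": 0,"wz": 0,"hand": 0.6},
    {"x": 0,"y": 0,"z": 0,"wx": 0,"wy": 0,"wz": 0,"hand": 0.9},
    {"x": 0,"y": 0,"z": 0,"wx": 0,"wy": 0,"wz": 0,"hand": 1},
    {"x": 0,"y": 0,"z": 0,"wx": 0,"wy": 0,"wz": 0,"hand": 1},
    {"x": 0,"y": 0,"z": 0,"wx": 0,"wy": 0,"wz": 0,"hand": 1},
  ],
)

```text
time: 11.25
tool_pos: [0.5353, 0.1712, 0.1087]
tool_rot: [3.142, 0.0, -0.094]
contact_force: [-0.6, 0.3, 0.1]
opening: 0.089
```

>>> move_arm(
  deltas=[
    {"x": 0,"y": 0,"z": -0.02,"wx": 0,"wy": 0,"wz": 0,"hand": 1},
    {"x": 0,"y": 0,"z": -0.05,"wx": 0,"wy": 0,"wz": 0,"hand": 1},
    {"x": -0.03,"y": 0,"z": -0.1,"wx": 0,"wy": 0,"wz": 0,"hand": 1},
    {"x": -0.07,"y": 0,"z": -0.12,"wx": 0,"wy": 0,"wz": 0,"hand": 1},
    {"x": -0.1,"y": 0,"z": -0.13,"wx": 0,"wy": 0,"wz": 0,"hand": 1},
    {"x": -0.1,"y": 0,"z": -0.13,"wx": 0,"wy": 0,"wz": 0,"hand": 1},
    {"x": -0.1,"y": 0,"z": -0.13,"wx": 0,"wy": 0,"wz": 0,"hand": 1},
  ],
)

```text
time: 12.12
tool_pos: [0.4363, 0.1805, 0.2386]
tool_rot: [3.142, -0.001, -0.094]
contact_force: [0.0, 0.1, 0.6]
opening: 0.0919
```

```bash
cat > m5.py <<'E'
from h import *
s=monitor.observe();print(s['contact_force'],s['tool_pos'],s['opening'])
im,p=shot('wrist','w4'); im=im[:,:,::-1]
hsv=cv2.cvtColor(np.ascontiguousarray(im),cv2.COLOR_BGR2HSV); b=cv2.inRange(hsv,(95,110,25),(125,255,255))
n,l,st,c=cv2.connectedComponentsWithStats(b)
for i in range(1,n):
    if st[i,4]>150:
        ct=max(cv2.findContours((l==i).astype(np.uint8),0,1)[0],key=cv2.contourArea)
        for z in (.105,.139):
            P=np.array([cast(p,q,z,True)[:2] for q in ct.reshape(-1,2)],dtype=np.float32)*1000
            print(st[i],z,[np.round(v,1) for v in cv2.fitEllipse(P)])
top,_=shot('top','top1')
a=cv2.imread('pics/top0.png'); d=cv2.absdiff(a,cv2.imread('pics/top1.png'))
for nm,(x0,y0,x1,y1) in dict(timer=(352,186,386,220),tips=(386,128,442,166),bottle=(338,130,364,160)).items(): print(nm,'mean diff',d[y0:y1,x0:x1].mean().round(1))
v=cv2.imread('pics/w4.png'); cv2.imwrite('pics/fin.png',np.hstack([v[:,:],cv2.resize(cv2.imread('pics/top1.png')[110:260,250:460],None,fx=.76,fy=400/150)]) if 0 else v)
E
python3 m5.py
```

```text
[0.0124723  0.10827909 0.64962696] [0.43630144 0.18050944 0.23864523] 0.09190232723157211
[  0   7  58  42 229] 0.105 [array([707.6, 534.7]), array([  6. , 181.4]), np.float64(2.7)]
[  0   7  58  42 229] 0.139 [array([684.6, 492.6]), array([  5.3, 160.3]), np.float64(2.7)]
[ 170   21   51   51 1282] 0.105 [array([597.4, 281. ]), array([48.5, 54.4]), np.float64(140.7)]
[ 170   21   51   51 1282] 0.139 [array([587.2, 268.4]), array([42.9, 48.1]), np.float64(140.7)]
[ 263   46   99   97 4949] 0.105 [array([533. , 170.8]), array([90.8, 91.8]), np.float64(80.8)]
[ 263   46   99   97 4949] 0.139 [array([530.3, 171.1]), array([80.2, 81.2]), np.float64(80.8)]
[298  75  29  28 626] 0.105 [array([537.2, 170.4]), array([25.6, 25.8]), np.float64(103.9)]
[298  75  29  28 626] 0.139 [array([534. , 170.7]), array([22.7, 22.8]), np.float64(103.9)]
[ 400  162   50   51 1231] 0.105 [array([432.8,  65.2]), array([48.4, 53.6]), np.float64(145.1)]
[ 400  162   50   51 1231] 0.139 [array([441.8,  77.7]), array([42.8, 47.4]), np.float64(145.1)]
[567 190  40  27 476] 0.105 [array([ 393.2, -196. ]), array([ 31.3, 101.4]), np.float64(167.1)]
[567 190  40  27 476] 0.139 [array([ 406.8, -153.1]), array([27.7, 89.6]), np.float64(167.1)]
[ 230  233   89   37 1016] 0.105 [array([375.6, 218.7]), array([ 17. , 136.6]), np.float64(158.4)]
[ 230  233   89   37 1016] 0.139 [array([391.2, 213.4]), array([ 15.1, 120.7]), np.float64(158.4)]
timer mean diff 8.6
tips mean diff 2.9
bottle mean diff 3.0
```

View pics/w4.png

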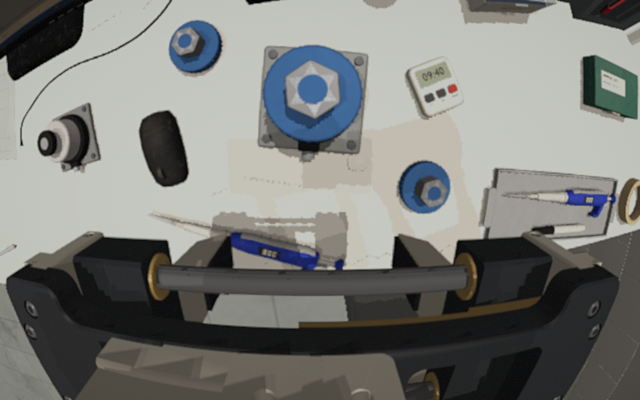

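The wrist view shows the lid level on the bucket at (312,92), the jaws open and clear, and the timer, tip box and look-alikes in place. One last height check by triangulating the knob's blue disc from top and side.

Run:
```python
from h import *
def disc(n,guess):
    im,p=shot(n,n+'2'); hsv=cv2.cvtColor(im,cv2.COLOR_RGB2HSV); b=cv2.inRange(hsv,(95,90,25),(128,255,255))
    K,R,t=[np.array(p[k]) for k in('camera_matrix','R','t')]; q=K@(R@guess+t); q=q[:2]/q[2]
    _,l,s,c=cv2.connectedComponentsWithStats(b); ok=[i for i in range(1,len(s)) if 8<s[i,4]<120]
    i=min(ok,key=lambda i:np.hypot(*(c[i]-q))); print(n,'expected',q.round(1),'found',c[i].round(1),s[i,4]); return K@np.c_[R,t],c[i]
g=np.array([.5338,.1707,.139])
P1,a=disc('top',g);P2,b=disc('side',g)
X=cv2.triangulatePoints(P1,P2,a,b);print((X[:3]/X[3]).ravel())
a0=cv2.imread('pics/top0.png',0)
for nm,(x0,y0,x1,y1) in dict(timer=(352,186,386,220),tips=(386,128,442,166),bottle=(338,130,364,160)).items():
    T=a0[y0:y1,x0:x1];S=cv2.imread('pics/top2.png',0)[y0-15:y1+15,x0-15:x1+15]
    _,v,_,loc=cv2.minMaxLoc(cv2.matchTemplate(S,T,cv2.TM_CCOEFF_NORMED)); print(nm,'shift px',np.array(loc)-15,round(v,2))
```

```text
top expected [311.6 199.3] found [306.3 186.1] 38
side expected [327.1 195.4] found [327.3 195.2] 23
[0.55136699 0.18379284 0.15198333]
timer shift px [0 0] 0.72
tips shift px [0 0] 1.0
bottle shift px [0 0] 1.0
```

```bash
python3 -c "
from cell import robot; print(robot.hand_in())"
```

```text
the job is handed in; nothing more can be done
None
```

The large blue lid is screwed home on the bucket's neck and released, and I handed the job in after about 12 s of robot time. No verdict was reported.

**What I did:** I gripped the lid by its knob flats and set it on the neck, where it landed partway up a ridge. Turned backward, it dropped into the gap. I lowered it onto the seal and turned it forward about 85°, until the wrist torque jumped from about 0.1 to 1.6 N m at the stop.

**Last checks:**
- **Height:** before release the knob centre was about 22 mm above the rim, worked out from the gripper height. The side view of the knob after release matched the fully-home position to 0.2 px, roughly 1 mm.
- **Position:** the wrist camera put the lid within about 1 mm of the neck axis. It looked level, but I did not measure the tilt.
- **Bystanders:** the timer, tip box and bottle showed no shift. The timer's image match was weaker (0.72).
- **Contact:** the gripper is open and clear, with no contact force beyond sensor noise.

**Checks that failed or disagreed:**
- The top-and-side triangulation of the knob failed: the top view picked a wrong blob, probably because the arm hid the knob. The final height therefore rests on the side view and the feel at the stop.
- The apparent size of the lid's skirt in the wrist view suggested it might sit about 2 mm higher, and the knob disc's apparent size suggested more, up to about 10 mm. I judged both size estimates too imprecise to count.

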